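# Release two sample jars from the shaker's hold-down and crate them

## Task

Take hold of the black knob, lift the red spring-loaded hold-down finger off the two blue-lidded jars on the shaker and swing it about a quarter turn out of the way, leaving both jars standing in their nests. Then set the two jars down gently and upright in the two free, green-marked cells of the white crate, one per cell. Keep the jars from tipping and leave the tan-lidded jars and the other things on the bench where they are.

Things in the scene. Friction and masses are not known exactly. Their poses are not given: they have to be found in the camera images.
- shaker: White bench shaker, 200 mm (x) by 280 mm (y), fixed to the table, top of its aluminium platform 60 mm above the table. Origin at the centre of its underside. In its frame two black square nests stand at x 0, y -45 mm and y +35 mm, and a steel post (15 mm thick) at x 0, y -110 mm, reaching 180 mm above the table.
- nest_a (a point): Centre of the floor of the nest nearer the post, 64 mm above the table. The nest is 44 mm wide inside and its wall stands 8 mm above the nest floor.
- nest_b (a point): Centre of the floor of the nest farther from the post, 80 mm from nest_a; same size.
- jar_a: Sample jar: amber glass body 40 mm across, white label, flat-topped blue lid 38 mm across and 19 mm tall; 85 mm tall in all, about 120 g. Origin at the centre of its underside, z up. It starts under the hold-down finger, standing in nest_a.
- jar_b: Sample jar: amber glass body 40 mm across, white label, flat-topped blue lid 38 mm across and 19 mm tall; 85 mm tall in all, about 120 g. Origin at the centre of its underside, z up. It starts under the hold-down finger, standing in nest_b.
- finger_lift (a joint): Height of the red hold-down finger on its post, m: 0 with its rubber pads on the two jar lids (pads then 149 mm above the table), up to 0.030 at the top stop, -0.006 at the bottom stop. A spring pulls it down: about 5 N to start lifting from the lids, about 7 N at 0.020, and it goes down again when let go. Lugs at both sides of each lid hang 6 mm below the lid's top, so it must be raised by at least about 10 mm before it is swung.
- finger_swing (a joint): Swing of the finger about the vertical post, rad: 0 over the jars (finger points along the shaker's +y), grows towards the shaker's +x side (clockwise seen from above), end stop at 1.75. Stiff friction: it stays at the angle where it is left.
- finger_knob (a point): On the axis of the black upright grip knob on top of the finger: knob 22 mm across, 36 mm tall, this point at its mid-height (18 mm above the bar, about 179 mm above the table at the start, knob top at 197 mm; 6 mm lower once swung aside). It sits 105 mm from the post axis, midway between the two jars. The bar is 16 mm wide, 8 mm thick and 175 mm long from the post; cross-pieces 58 mm long lie over each jar, 40 mm either side of the knob, their tops 10 mm above the lids.
- finger_axis (a point): On the post's vertical axis, at the height of finger_knob; the finger swings about it.
- crate: White open crate fixed to the table, 157 mm (x) by 233 mm (y), 50 mm tall, 5 mm walls and floor, divided into 2 (x) by 3 (y) square cells, 76 mm apart centre to centre and 71 mm wide inside. Origin at the centre of its underside.
- free_a: Green square card 60 mm wide, 1 mm thick, lying on the floor of one of the two free crate cells and centred in it; origin at the cell's centre on the cell floor. A jar standing there rests on the crate's floor at this height.
- free_b: Green square card 60 mm wide, 1 mm thick, lying on the floor of one of the two free crate cells and centred in it; origin at the cell's centre on the cell floor. A jar standing there rests on the crate's floor at this height.
- stock_1: Stock jar with a tan lid, same shape and size as the blue-lidded jars (40 mm across, 85 mm tall), standing in a crate cell; it stays there. Origin at the centre of its underside.
- stock_2: Stock jar with a tan lid, same shape and size as the blue-lidded jars (40 mm across, 85 mm tall), standing in a crate cell; it stays there. Origin at the centre of its underside.
- stock_3: Stock jar with a tan lid, same shape and size as the blue-lidded jars (40 mm across, 85 mm tall), standing in a crate cell; it stays there. Origin at the centre of its underside.
- stock_4: Stock jar with a tan lid, same shape and size as the blue-lidded jars (40 mm across, 85 mm tall), standing in a crate cell; it stays there. Origin at the centre of its underside.
- dishes: Stack of three clear dishes, 60 mm across, 41 mm tall, on the table; bystander. Origin under its centre.
- beaker: Glass beaker, 64 mm across, 85 mm tall, on the table; bystander. Origin under its centre.
- timer: White bench timer, 60 by 75 mm, 22 mm tall, on the table; bystander. Origin under its centre.
Not all that is in view belongs to the job. What is shaped like the jar_b but turquoise is not meant.

How it is judged:
By the outcome, as a careful person would: the job done as asked, in the order asked, and still so for the second after the job is handed in, with the robot touching nothing.
It also fails if it takes over 72 s, if anything falls off the work surface, if the arm or the gripper's body presses on something with over 40 N, if the wrist force passes 120 N, or if a joint passes its speed limit or range.

## Robot

A 6-joint arm with a two-finger parallel gripper is mounted at the origin on the work surface. World frame = base frame: x ahead of the robot, y to its left, z up, the work surface at z = 0. Lengths are in m, angles in rad, forces in N, time in s.
With the tool pointing down it reaches from about 0.275 to 0.825 m from the base axis. Payload 5.2 kg.
Tool frame: the origin (TCP) lies midway between the tips of the shut fingers; the grasp point (between the pads) lies 19 mm behind it; z points along the fingers, y is the direction in which the jaws open and shut (so a half turn about z gives the same grasp; the last joint's range is limited). The gripper opens to 93 mm and grips with 3 to 60 N. Pads are 15 mm wide; open, the fingers measure 128 mm over their backs; the gripper's body (75 mm by 188 mm) begins 65 mm behind the grasp point.
Start: joints at [1.137, 0.259, 1.535, -0, 1.348, -0.203], TCP at [0.126, 0.535, 0.219] pointing down, gripper open.
Joint ranges: [-3.14, 3.14], [-0.91, 2.08], [0.19, 2.58], [-1.22, 4.36], [0.22, 2.71], [-3.12, 3.12]. Speed limits (rad/s): [2.57, 2.57, 3.14, 3.14, 3.14, 3.14].

## Interface

Orientations are given as a unit quaternion [w, x, y, z].
In Python, from rig import robot gives the robot as it stands.
- The arm moves only by the tool drive_tool, never from a script. Its argument "targets" is a list of rows, each an object with "hand": the opening, from 0 (shut) to 1 (fully open); "linear": the shift along the world's x, y, z in m, a list of three; "rotation": the turn, a rotation vector about the world's x, y, z in rad, a list of three. A call has exactly 8 rows; each row shifts and turns the commanded pose from where the row before left it; what a row does not reach is not made up. A row lasts 1/10 s, in which the tool goes at most 50 mm and 8.59 degrees, less where a joint would pass 70% of its speed; a pose out of reach is approached as far as the arm can. A call is refused whole if a number of a shift passes 0.05 or a number of a turn 0.15, either way. A call with a gripper value outside its range is refused whole. The fingers move at their own pace and stop on an object; "grip_force" is the grip in N (left out, the last holds). Time passes only in rows, so rows that do not move let the fingers close, or fill a call up. It gives the time, the measured TCP pose, the force and the opening at its end, in the units of the state.
- robot.sense(): the state, without advancing time (a new reading comes with each control period).
- robot.snapshot(name): name is "scene" or "top" or "wrist"; returns the picture (420x560x3 uint8, red, green, blue); there is no depth.
- robot.calibration(name): a dict with "K" (3x3 intrinsics, pixels), "D" ([k1, k2, p1, p2, k3] as OpenCV has them; the pictures are not rectified), "R" (3x3) and "t" (3): a world point X has camera coordinates R X + t; the wrist camera has in their place "hand_eye" (4x4, takes a point from camera to tool coordinates, whose origin is the TCP and whose axes are the flange's). Camera axes: x right, y down, z forward; pixel columns grow to the right and rows downward; lengths in m; the calibration is good to about 2 mm. A picture is of the moment at which its call begins: read the wrist's pose just before it. calibration takes no time and is no camera call.
- robot.job_done(): hands the job in, once; it reports no verdict.
Trained networks look in the newest picture that a camera, given by its name, has taken for a name from the list of things; names that differ only in an ending like _2 or _b are one class to them, and where a whole thing is asked for, a point or a joint stands for the part that bears it (a point fixed in the world has none). Each returns a list of dicts, best first, with "score" (0 to 1); they miss things now and then, are a little off and sometimes report something else, mostly with a low value. They report only what shows in the picture. A call takes as long as a camera call. They do not tell look-alikes from the thing itself.
- robot.search_frame(camera, query): "centre" ([x, y, z] in m, in world coordinates, good to about 4 mm: the middle of the surface that is visible of it).
The state is a dict: "time_s": time; "q": joint angles; "qvel": joint speeds; "tau": joint torques, N m; "position": TCP position; "orientation": TCP orientation; "force": force on the tool from outside, world axes, zero at the start; "ft_torque": the same for the moment, N m; "grip_width": finger opening in m.
Only numpy, scipy, OpenCV 4.12 (cv2) and the standard library are available. Lean on these libraries where they do the work, as an engineer would, in place of code of your own. Each camera call takes 0.05 s, during which the arm holds its last target.

## Working session

There is one attempt and no reset: what is moved stays moved. The work goes in short steps, Python scripts to look and compute and a tool call to move; the robot and the scene stay as the last step left them, time stands still between calls to the robot, and variables do not carry over. Pictures are saved under pics/ and viewed, and the job is handed in when it is done.

Besides the shell and the picture viewer there is one more tool, called after "Request:" as name([rows], argument=value, ...), one row to a line, values as JSON. drive_tool: Moves the arm, as the interface text tells. Its arguments: {"type":"object","properties":{"targets":{"type":"array","items":{"type":"object","properties":{"hand":{"type":"number"},"linear":{"type":"array","items":{"type":"number"}},"rotation":{"type":"array","items":{"type":"number"}}}}},"grip_force":{"type":"number"}},"required":["targets"]}

```bash
ls; mkdir -p pics; python3 - <<'E'
from rig import robot
import cv2
s=robot.sense();print(s)
for n in("scene","top"):
    im=robot.snapshot(n);cv2.imwrite(f"pics/{n}0.png",im[:,:,::-1])
    for q in ("jar_a","finger_knob","free_a","stock_1","crate","shaker"):
        print(n,q,[(round(d['score'],2),[round(float(c),3) for c in d['centre']]) for d in robot.search_frame(n,q)])
E
```

```text
pics
{'time_s': 0.0, 'q': array([ 1.13721927e+00,  2.59311962e-01,  1.53608384e+00, -1.46250341e-05,
        1.34798201e+00, -2.02793932e-01]), 'qvel': array([-0.00023094,  0.00110216,  0.00017814, -0.00173071, -0.00085635,
       -0.00135245]), 'tau': array([-4.51949109e-04, -4.37306643e+01, -2.84004414e+01,  7.21457996e-02,
        4.13885841e-02, -1.15278917e-04]), 'position': array([0.12555249, 0.53491854, 0.2178341 ]), 'orientation': array([-2.72465051e-04,  1.15133996e-01,  9.93349569e-01, -8.50005659e-04]), 'force': array([-0.59416165, -0.05982241, -0.18364265]), 'ft_torque': array([ 0.00428776, -0.02735885,  0.03987322]), 'grip_width': 0.09318278610206177}
scene jar_a [(0.88, [0.295, 0.27, 0.06]), (0.65, [0.484, 0.259, 0.109]), (0.65, [0.673, 0.264, 0.054]), (0.53, [0.469, 0.182, 0.108])]
scene finger_knob [(0.56, [0.472, 0.22, 0.158]), (0.16, [0.47, 0.178, 0.109])]
scene free_a [(0.8, [0.504, -0.182, 0.009]), (0.76, [0.402, -0.323, 0.005])]
scene stock_1 [(0.79, [0.452, -0.178, 0.074]), (0.65, [0.516, -0.266, 0.072]), (0.63, [0.435, -0.256, 0.07]), (0.56, [0.507, -0.344, 0.072]), (0.46, [0.487, 0.259, 0.111])]
scene crate [(0.72, [0.482, -0.275, 0.031])]
scene shaker [(0.86, [0.498, 0.19, 0.061])]
top jar_a [(0.73, [0.286, 0.275, 0.081]), (0.56, [0.475, 0.257, 0.129]), (0.53, [0.663, 0.268, 0.085]), (0.48, [0.46, 0.179, 0.128]), (0.19, [0.73, -0.022, 0.045])]
top finger_knob [(0.73, [0.46, 0.212, 0.16])]
top free_a [(0.57, [0.421, -0.324, 0.008])]
top stock_1 [(0.76, [0.423, -0.246, 0.089]), (0.61, [0.503, -0.258, 0.092]), (0.55, [0.439, -0.172, 0.092]), (0.49, [0.491, -0.331, 0.092]), (0.41, [0.462, 0.227, 0.059])]
top crate [(0.98, [0.47, -0.254, 0.007])]
top shaker [(0.88, [0.46, 0.225, 0.062])]
```

View pics/scene0.png

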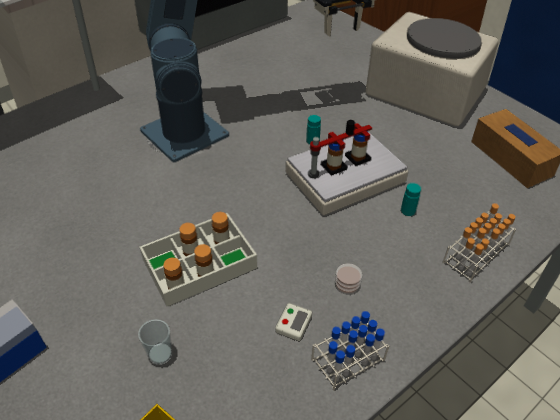

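View pics/top0.png

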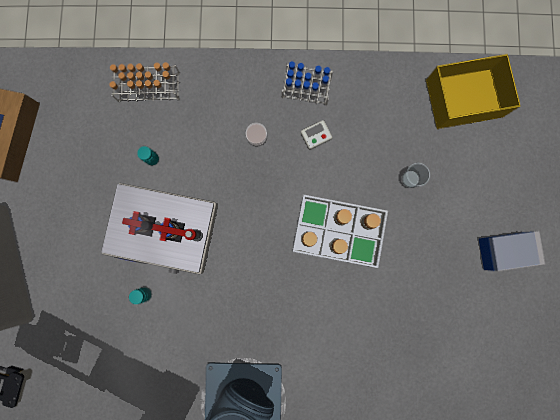

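```bash
python3 - <<'E'
from rig import robot
import numpy as np
for n in("scene","top"):
    c=robot.calibration(n);print(n,c, -np.array(c['R']).T@np.array(c['t']))
print(robot.calibration('wrist'))
E
```

```text
scene {'K': array([[545.63941989,   0.        , 266.77835047],
       [  0.        , 545.63941989, 209.77767581],
       [  0.        ,   0.        ,   1.        ]]), 'D': array([-0.14469095,  0.        ,  0.        ,  0.        ,  0.        ]), 'R': array([[ 0.62697243,  0.77903348, -0.00352366],
       [ 0.55002944, -0.44586221, -0.70616889],
       [-0.55170027,  0.44081031, -0.70803466]]), 't': array([-0.25969551, -0.24135266,  1.68301859])} [ 1.2240948  -0.64719048  1.02028468]
top {'K': array([[492.92339962,   0.        , 283.34494289],
       [  0.        , 492.92339962, 200.66388275],
       [  0.        ,   0.        ,   1.        ]]), 'D': array([-0.05554688,  0.        ,  0.        ,  0.        ,  0.        ]), 'R': array([[ 0.01787606, -0.99983736, -0.00238925],
       [-0.99432764, -0.01752686, -0.10490644],
       [ 0.1048475 ,  0.00425101, -0.99447923]]), 't': array([-0.11046414,  0.54434791,  1.33047582])} [ 0.40373777 -0.10656133  1.37997224]
{'K': array([[332.32795826,   0.        , 273.77818566],
       [  0.        , 332.32795826, 214.73273958],
       [  0.        ,   0.        ,   1.        ]]), 'D': array([0.0148247, 0.       , 0.       , 0.       , 0.       ]), 'hand_eye': array([[-6.65489875e-04, -9.61098379e-01, -2.76205474e-01,
         7.77348313e-02],
       [ 9.99999777e-01, -6.25604207e-04, -2.32517253e-04,
        -4.08118642e-04],
       [ 5.06766481e-05, -2.76205567e-01,  9.61098581e-01,
        -1.65642183e-01],
       [ 0.00000000e+00,  0.00000000e+00,  0.00000000e+00,
         1.00000000e+00]])}
```

Scene view: red finger with black knob about (350,127), its two blue-lid jars about (337,158) and (359,145). The turquoise look-alikes stand at (314,128) and (411,198), off the shaker. In the top view they are at (148,155) and (139,296), and the finger runs from the post (~197,235) to (125,222). The free green cells are at (314,213) and (363,250). Next I measure these more precisely.

```bash
cat > h.py <<'E'
import numpy as np, cv2
from rig import robot
from scipy.spatial.transform import Rotation as Rn
def cam(n,s=None):
    c=robot.calibration(n)
    K,D=np.array(c['K']),np.array(c['D'])
    if n=='wrist':
        s=s or robot.sense(); q=s['orientation']
        T=np.eye(4);T[:3,:3]=Rn.from_quat([q[1],q[2],q[3],q[0]]).as_matrix();T[:3,3]=s['position']
        W=T@np.array(c['hand_eye']); R=W[:3,:3].T; t=-R@W[:3,3]
    else: R,t=np.array(c['R']),np.array(c['t'])
    return K,D,R,t
def proj(C,P):
    K,D,R,t=C
    return cv2.projectPoints(np.atleast_2d(np.array(P,float)),cv2.Rodrigues(R)[0],t,K,D)[0][:,0]
def toz(C,uv,z):
    K,D,R,t=C
    uv=np.atleast_2d(np.array(uv,float))
    n=cv2.undistortPoints(uv[:,None],K,D)[:,0]
    d=np.c_[n,np.ones(len(n))]@R; o=-R.T@t
    return o+d*((z-o[2])/d[:,2])[:,None]
E
python3 - <<'E'
from h import *
np.set_printoptions(precision=4,suppress=True)
for n in('top','scene'):
    im=cv2.imread(f'pics/{n}0.png');C=cam(n)
    hsv=cv2.cvtColor(im,cv2.COLOR_BGR2HSV)
    g=cv2.inRange(hsv,(50,120,60),(75,255,255))
    k,_,st,ce=cv2.connectedComponentsWithStats(g)
    for i in range(1,k):
        if st[i,4]>60: print(n,'green',st[i],ce[i],toz(C,ce[i],.006))
    t=cv2.inRange(hsv,(8,90,120),(20,255,255))
    k,_,st,ce=cv2.connectedComponentsWithStats(t)
    for i in range(1,k):
        if st[i,4]>120: print(n,'tan',st[i],ce[i],toz(C,ce[i],.09))
im=cv2.imread('pics/top0.png');C=cam('top')
hsv=cv2.cvtColor(im,cv2.COLOR_BGR2HSV)
w=cv2.inRange(hsv,(0,0,150),(180,60,255))
cs,_=cv2.findContours(w[170:290,90:400],cv2.RETR_EXTERNAL,cv2.CHAIN_APPROX_NONE)
for c in cs:
    if cv2.contourArea(c)>2000:
        r=cv2.minAreaRect(c);b=cv2.boxPoints(r)+[90,170];print('white',b.tolist())
        for z in(.05,.06):
            p=toz(C,b,z);print(z,p[:,:2].tolist(),p.mean(0),np.linalg.norm(p-np.roll(p,1,0),axis=1))
cv2.imwrite('pics/topz.png',cv2.resize(im[170:290,90:400],None,fx=2.5,fy=2.5,interpolation=cv2.INTER_CUBIC))
im=cv2.imread('pics/scene0.png')
cv2.imwrite('pics/scz.png',cv2.resize(im[100:220,280:420],None,fx=5,fy=5,interpolation=cv2.INTER_CUBIC))
E
```

```text
top green [302 201  24  24 418] [313.6483 213.0766] [[ 0.5152 -0.186   0.006 ]]
top green [351 238  23  24 423] [362.4279 249.5934] [[ 0.4158 -0.3228  0.006 ]]
top tan [   0   89   24   88 1031] [  7.8283 120.2386] [[0.7477 0.6566 0.09  ]]
top tan [338 209  14  14 149] [344.1879 215.7785] [[ 0.5027 -0.2614  0.09  ]]
top tan [366 214  15  14 158] [372.9304 220.3101] [[ 0.492 -0.337  0.09 ]]
top tan [303 232  14  14 153] [309.6536 238.4118] [[ 0.4418 -0.1715  0.09  ]]
top tan [333 239  15  14 156] [339.9167 245.9038] [[ 0.4237 -0.2507  0.09  ]]
scene green [221 250  24  15 194] [232.3144 256.8093] [[ 0.5065 -0.1814  0.006 ]]
scene green [150 252  25  17 179] [160.4078 259.5363] [[ 0.4041 -0.3228  0.006 ]]
scene tan [ 479  109   81   56 1540] [521.3006 135.9753] [[0.7285 0.6946 0.09  ]]
scene tan [212 211  16  13 148] [219.1351 217.0946] [[ 0.447  -0.1715  0.09  ]]
scene tan [179 222  17  13 158] [186.8608 228.0063] [[ 0.4284 -0.251   0.09  ]]
scene tan [194 244  17  13 173] [202.052  250.1214] [[ 0.5074 -0.2615  0.09  ]]
scene tan [163 258  17  13 171] [171.4152 263.8304] [[ 0.4979 -0.
[... 590 characters left out ...]
810547705]] [ 0.4648 -0.2553  0.06  ] [0.2315 0.1563 0.2342 0.1561]
white [[100.94640731811523, 253.09235382080078], [115.6693229675293, 181.9315824508667], [215.33407592773438, 202.5518798828125], [200.6111602783203, 273.71265411376953]]
0.05 [[0.39252030703599855, 0.3903972703622853], [0.5875328109014157, 0.3601556212718902], [0.5355458701573544, 0.08370691392097415], [0.34323772779729833, 0.11728138210729028]] [0.4647 0.2379 0.05  ] [0.2775 0.1973 0.2813 0.1952]
0.06 [[0.3926046506149226, 0.38666066152949463], [0.5861508644482777, 0.3566463980053347], [0.5345548111165591, 0.08227629574860709], [0.34369262481900004, 0.11559831905545356]] [0.4643 0.2353 0.06  ] [0.2754 0.1959 0.2792 0.1937]
```

View pics/topz.png

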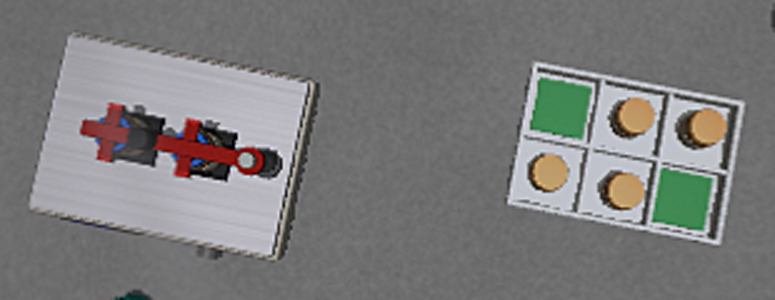

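View pics/scz.png

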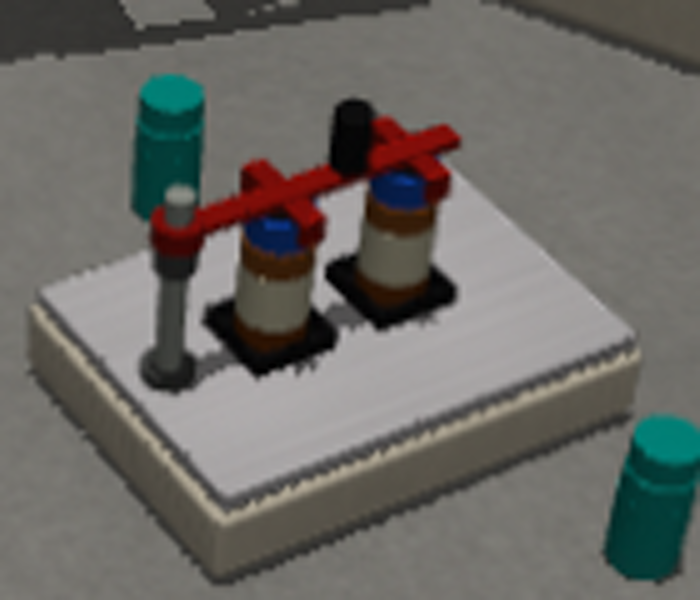

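Request:
drive_tool([
  {"hand":1,"linear":[0.02,-0.02,0.012],"rotation":[0,0,-0.1]},
  {"hand":1,"linear":[0.02,-0.02,0.012],"rotation":[0,0,-0.1]},
  {"hand":1,"linear":[0.02,-0.02,0.012],"rotation":[0,0,-0.1]},
  {"hand":1,"linear":[0.02,-0.02,0.012],"rotation":[0,0,-0.1]},
  {"hand":1,"linear":[0.02,-0.02,0.012],"rotation":[0,0,-0.1]},
  {"hand":1,"linear":[0.02,-0.02,0.012],"rotation":[0,0,-0.1]},
  {"hand":1,"linear":[0.02,-0.02,0.012],"rotation":[0,0,-0.1]},
  {"hand":1,"linear":[0.02,-0.02,0.012],"rotation":[0,0,-0.1]},
])

```text
time_s: 1.5
position: [0.2864, 0.3745, 0.3153]
orientation: [0.0, 0.495, 0.869, 0.0]
force: [0.1, -0.0, -0.7]
grip_width: 0.0928
```

Request:
drive_tool([
  {"hand":1,"linear":[0.022,-0.02,0],"rotation":[0,0,-0.1]},
  {"hand":1,"linear":[0.022,-0.02,0],"rotation":[0,0,-0.1]},
  {"hand":1,"linear":[0.022,-0.02,0],"rotation":[0,0,-0.1]},
  {"hand":1,"linear":[0.022,-0.02,0],"rotation":[0,0,-0.1]},
  {"hand":1,"linear":[0.022,-0.02,0],"rotation":[0,0,-0.1]},
  {"hand":1,"linear":[0.022,-0.02,0],"rotation":[0,0,-0.1]},
  {"hand":1,"linear":[0.022,-0.02,0],"rotation":[0,0,-0.1]},
  {"hand":1,"linear":[0.02,-0.02,0],"rotation":[0,0,0]},
])

```text
time_s: 2.3
position: [0.4607, 0.2144, 0.3147]
orientation: [0.0, 0.762, 0.647, 0.0]
force: [-0.8, 0.7, 0.5]
grip_width: 0.0929
```

Request:
drive_tool([
  {"hand":1,"linear":[0,0,0],"rotation":[0,0,0]},
  {"hand":1,"linear":[0,0,0],"rotation":[0,0,0]},
  {"hand":1,"linear":[0,0,0],"rotation":[0,0,0]},
  {"hand":1,"linear":[0,0,0],"rotation":[0,0,0]},
  {"hand":1,"linear":[0,0,0],"rotation":[0,0,0]},
  {"hand":1,"linear":[0,0,0],"rotation":[0,0,0]},
  {"hand":1,"linear":[0,0,0],"rotation":[0,0,0]},
  {"hand":1,"linear":[0,0,0],"rotation":[0,0,0]},
])

```text
time_s: 3.1
position: [0.4597, 0.2156, 0.3147]
orientation: [0.0, 0.761, 0.648, 0.0]
force: [1.1, 0.0, 0.2]
grip_width: 0.0932
```

```bash
python3 - <<'E'
from h import *
s=robot.sense();im=robot.snapshot('wrist');cv2.imwrite('pics/w1.png',im[:,:,::-1])
print(s['position'],s['orientation'],s['q'],s['force'])
import pickle;pickle.dump(s,open('w1.pkl','wb'))
for q in ("finger_knob","jar_a"):print(q,robot.search_frame('wrist',q))
E
```

```text
[0.45968288 0.21558892 0.31471024] [2.95948210e-05 7.61239817e-01 6.48470460e-01 5.03519699e-05] [ 2.18543402e-01  1.33279961e-01  1.46007917e+00 -5.17902098e-06
  1.54811682e+00  3.78192968e-01] [1.07390163 0.04260971 0.15044523]
finger_knob [{'centre': [0.4605, 0.2303, 0.1626], 'score': 0.97}]
jar_a [{'centre': [0.4507, 0.2048, 0.141], 'score': 0.94}, {'centre': [0.2942, 0.2743, 0.0835], 'score': 0.88}, {'centre': [0.6516, 0.2749, 0.0795], 'score': 0.6}, {'centre': [0.4652, 0.2811, 0.1509], 'score': 0.49}]
```

View pics/w1.png

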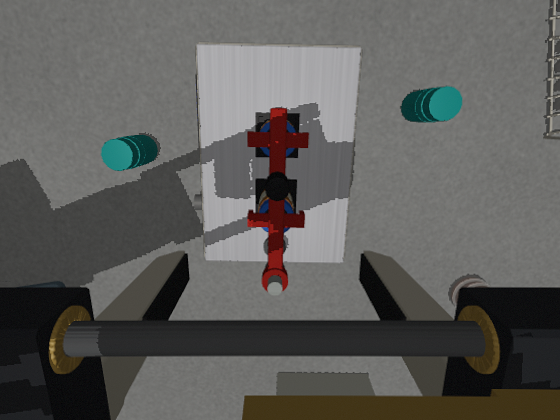

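```bash
python3 - <<'E'
from h import *
import pickle
np.set_printoptions(precision=4,suppress=True)
s=pickle.load(open('w1.pkl','rb'));C=cam('wrist',s)
im=cv2.imread('pics/w1.png')
cv2.imwrite('pics/w1z.png',cv2.resize(im[90:310,180:380],None,fx=2.7,fy=2.7,interpolation=cv2.INTER_CUBIC))
print('post',toz(C,[275,289],.18),'knob',toz(C,[277,186],.197),'tip',toz(C,[278,108],.161))
print('plat',toz(C,[[197,44],[361,47],[344,262],[204,260]],.06))
E
```

```text
post [[0.4459 0.1292 0.18  ]] knob [[0.4648 0.2359 0.197 ]] tip [[0.4763 0.3002 0.161 ]]
plat [[0.3974 0.3862 0.06  ]
 [0.582  0.3532 0.06  ]
 [0.5359 0.09   0.06  ]
 [0.347  0.1235 0.06  ]]
```

View pics/w1z.png

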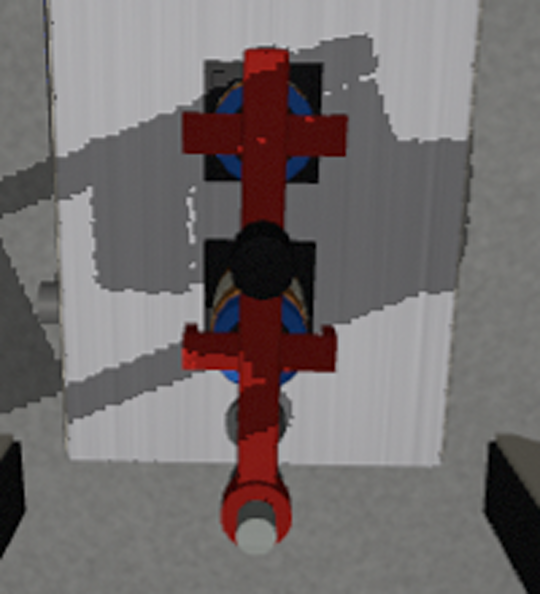

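Request:
drive_tool([
  {"hand":1,"linear":[0.005,0.018,0],"rotation":[0,0,-0.015]},
  {"hand":1,"linear":[0,0,-0.025],"rotation":[0,0,0]},
  {"hand":1,"linear":[0,0,-0.025],"rotation":[0,0,0]},
  {"hand":1,"linear":[0,0,-0.025],"rotation":[0,0,0]},
  {"hand":1,"linear":[0,0,-0.02],"rotation":[0,0,0]},
  {"hand":1,"linear":[0,0,-0.015],"rotation":[0,0,0]},
  {"hand":1,"linear":[0,0,0],"rotation":[0,0,0]},
  {"hand":1,"linear":[0,0,0],"rotation":[0,0,0]},
])

```text
time_s: 4.05
position: [0.4649, 0.2334, 0.2049]
orientation: [-0.0, 0.766, 0.643, -0.0]
force: [0.3, 0.5, -0.0]
grip_width: 0.0925
```

```bash
python3 - <<'E'
from h import *
s=robot.sense();im=robot.snapshot('wrist');cv2.imwrite('pics/w2.png',im[:,:,::-1])
im=robot.snapshot('scene');cv2.imwrite('pics/s2.png',cv2.resize(im[60:220,260:460,::-1],None,fx=3.7,fy=3.7))
print(s['position'],s['orientation'],s['force'])
E
```

```text
[0.46493097 0.23342671 0.20494192] [-5.15280946e-05  7.66231350e-01  6.42564792e-01 -6.05527197e-05] [ 0.2593862   0.50490374 -0.03839831]
```

View pics/w2.png

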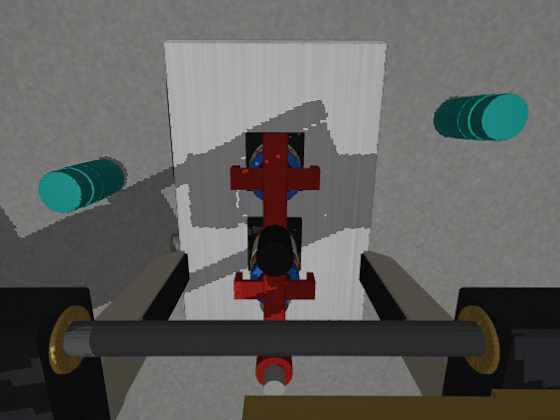

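View pics/s2.png

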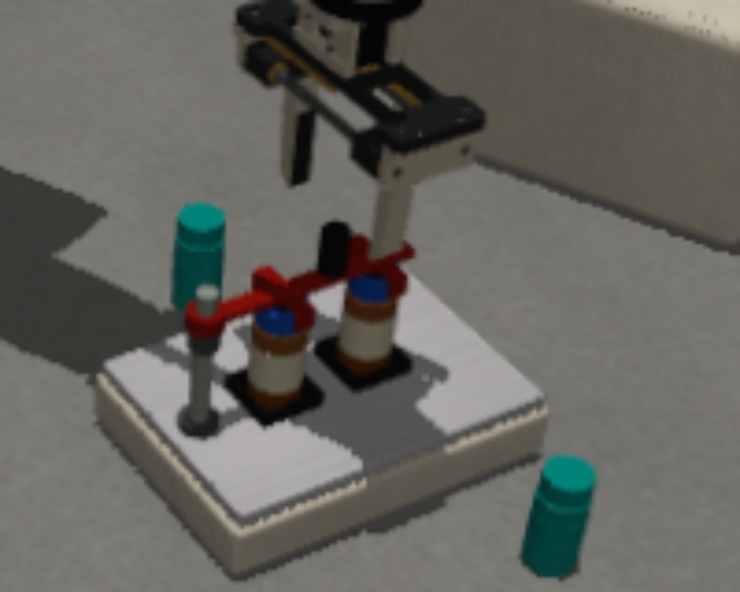

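The black knob top is at (276,260) in the wrist view, between the open fingers, and the red bar runs straight up the image. The turquoise jars are well outside the jaws.

```bash
python3 - <<'E'
from h import *
C=cam('wrist')
print(toz(C,[276,260],.197),toz(C,[275,388],.18),proj(C,[[.4647,.2332,.197],[.4462,.1296,.18]]))
E
```

```text
[[0.46576027 0.23312864 0.197     ]] [[0.44710341 0.13022944 0.18      ]] [[274.14111405 260.18826368]
 [273.88893872 388.91453232]]
```

Request:
drive_tool([
  {"hand":1,"linear":[0,0,-0.015],"rotation":[0,0,0]},
  {"hand":1,"linear":[0,0,-0.015],"rotation":[0,0,0]},
  {"hand":1,"linear":[0,0,-0.012],"rotation":[0,0,0]},
  {"hand":1,"linear":[0,0,0],"rotation":[0,0,0]},
  {"hand":0.5,"linear":[0,0,0],"rotation":[0,0,0]},
  {"hand":0.3,"linear":[0,0,0],"rotation":[0,0,0]},
  {"hand":0.3,"linear":[0,0,0],"rotation":[0,0,0]},
  {"hand":0.3,"linear":[0,0,0],"rotation":[0,0,0]},
], grip_force=30)

```text
time_s: 4.95
position: [0.4651, 0.2335, 0.1632]
orientation: [0.0, 0.766, 0.643, 0.0]
force: [0.8, 0.4, 0.6]
grip_width: 0.0655
```

Request:
drive_tool([
  {"hand":0,"linear":[0,0,0],"rotation":[0,0,0]},
  {"hand":0,"linear":[0,0,0],"rotation":[0,0,0]},
  {"hand":0,"linear":[0,0,0],"rotation":[0,0,0]},
  {"hand":0,"linear":[0,0,0],"rotation":[0,0,0]},
  {"hand":0,"linear":[0,0,0],"rotation":[0,0,0]},
  {"hand":0,"linear":[0,0,0],"rotation":[0,0,0]},
  {"hand":0,"linear":[0,0,0],"rotation":[0,0,0]},
  {"hand":0,"linear":[0,0,0],"rotation":[0,0,0]},
])

```text
time_s: 5.75
position: [0.465, 0.2334, 0.1627]
orientation: [0.0, 0.766, 0.643, 0.0]
force: [0.8, -0.1, -1.0]
grip_width: 0.0213
```

Request:
drive_tool([
  {"hand":0,"linear":[0,0,0],"rotation":[0,0,0]},
  {"hand":0,"linear":[0,0,0.004],"rotation":[0,0,0]},
  {"hand":0,"linear":[0,0,0.004],"rotation":[0,0,0]},
  {"hand":0,"linear":[0,0,0.004],"rotation":[0,0,0]},
  {"hand":0,"linear":[0,0,0.004],"rotation":[0,0,0]},
  {"hand":0,"linear":[0,0,0.004],"rotation":[0,0,0]},
  {"hand":0,"linear":[0,0,0],"rotation":[0,0,0]},
  {"hand":0,"linear":[0,0,0],"rotation":[0,0,0]},
], grip_force=45)

```text
time_s: 6.55
position: [0.4647, 0.2333, 0.1825]
orientation: [0.0, 0.766, 0.643, -0.0]
force: [3.1, -1.4, -7.9]
grip_width: 0.0212
```

```bash
python3 - <<'E'
from h import *
s=robot.sense()
im=robot.snapshot('scene');cv2.imwrite('pics/s3.png',cv2.resize(im[60:220,260:460,::-1],None,fx=3.7,fy=3.7))
print(s['position'],s['force'])
# plan swing
P=np.array([.4462,.1296]);p=s['position'][:2]
r=p-P;print(np.linalg.norm(r),np.degrees(np.arctan2(r[0],r[1])))
N=16;th=1.6/N;prev=p
for i in range(1,N+1):
    c,sn=np.cos(th*i),np.sin(th*i)
    q=P+[c*r[0]+sn*r[1],-sn*r[0]+c*r[1]];print(i,np.round(q-prev,4),q.round(4));prev=q
E
```

```text
[0.4646722  0.23327553 0.18253151] [ 3.10255708 -1.44456709 -7.87205189]
0.10530830279047342 10.102556727730333
1 [ 0.0103 -0.0024] [0.4749 0.2309]
2 [ 0.01   -0.0034] [0.4849 0.2275]
3 [ 0.0096 -0.0044] [0.4945 0.2232]
4 [ 0.0091 -0.0053] [0.5036 0.2179]
5 [ 0.0085 -0.0062] [0.5121 0.2117]
6 [ 0.0079 -0.007 ] [0.52   0.2047]
7 [ 0.0071 -0.0077] [0.5271 0.197 ]
8 [ 0.0063 -0.0084] [0.5334 0.1886]
9 [ 0.0055 -0.009 ] [0.5389 0.1796]
10 [ 0.0045 -0.0095] [0.5434 0.1701]
11 [ 0.0036 -0.0099] [0.547  0.1602]
12 [ 0.0025 -0.0102] [0.5495 0.15  ]
13 [ 0.0015 -0.0104] [0.551  0.1395]
14 [ 0.0005 -0.0105] [0.5515 0.129 ]
15 [-0.0006 -0.0105] [0.5509 0.1185]
16 [-0.0016 -0.0104] [0.5493 0.1081]
```

View pics/s3.png

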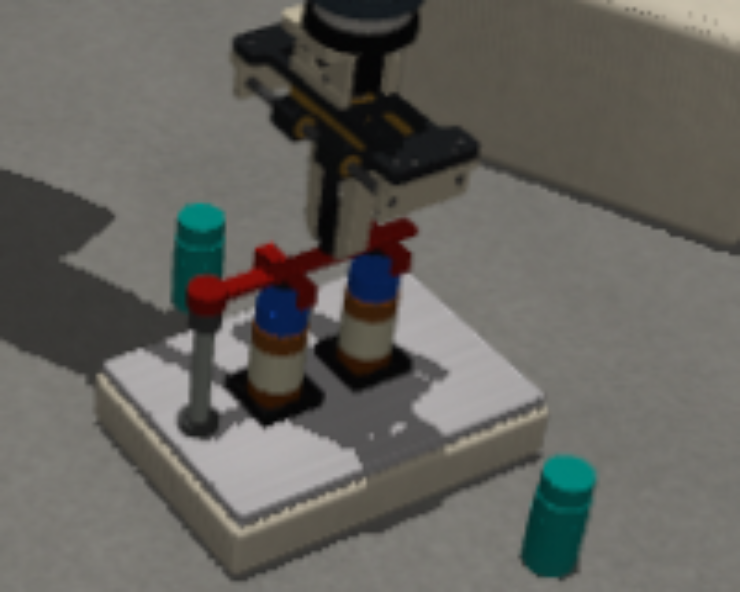

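The finger is raised about 20 mm (about 8 N on the wrist), and both blue lids stand in their nests clear of the lugs. Now I swing it.

Request:
drive_tool([
  {"hand":0,"linear":[0.0103,-0.0024,0],"rotation":[0,0,-0.1]},
  {"hand":0,"linear":[0.01,-0.0034,0],"rotation":[0,0,-0.1]},
  {"hand":0,"linear":[0.0096,-0.0044,0],"rotation":[0,0,-0.1]},
  {"hand":0,"linear":[0.0091,-0.0053,0],"rotation":[0,0,-0.1]},
  {"hand":0,"linear":[0.0085,-0.0062,0],"rotation":[0,0,-0.1]},
  {"hand":0,"linear":[0.0079,-0.007,0],"rotation":[0,0,-0.1]},
  {"hand":0,"linear":[0.0071,-0.0077,0],"rotation":[0,0,-0.1]},
  {"hand":0,"linear":[0.0063,-0.0084,0],"rotation":[0,0,-0.1]},
])

```text
time_s: 7.4
position: [0.5334, 0.1888, 0.1821]
orientation: [-0.0, 0.957, 0.292, -0.0]
force: [0.3, -1.0, -6.6]
grip_width: 0.0212
```

Request:
drive_tool([
  {"hand":0,"linear":[0.0055,-0.009,0],"rotation":[0,0,-0.1]},
  {"hand":0,"linear":[0.0045,-0.0095,0],"rotation":[0,0,-0.1]},
  {"hand":0,"linear":[0.0036,-0.0099,0],"rotation":[0,0,-0.1]},
  {"hand":0,"linear":[0.0025,-0.0102,0],"rotation":[0,0,-0.1]},
  {"hand":0,"linear":[0.0015,-0.0104,0],"rotation":[0,0,-0.1]},
  {"hand":0,"linear":[0.0005,-0.0105,0],"rotation":[0,0,-0.1]},
  {"hand":0,"linear":[-0.0006,-0.0105,0],"rotation":[0,0,-0.1]},
  {"hand":0,"linear":[-0.0016,-0.0104,0],"rotation":[0,0,-0.1]},
])

```text
time_s: 8.2
position: [0.5493, 0.1082, 0.1822]
orientation: [-0.0, 0.995, -0.104, -0.0]
force: [0.4, 0.6, -6.7]
grip_width: 0.0212
```

Request:
drive_tool([
  {"hand":0,"linear":[0,0,0],"rotation":[0,0,0]},
  {"hand":0,"linear":[0,0,0],"rotation":[0,0,0]},
  {"hand":0,"linear":[0,0,-0.005],"rotation":[0,0,0]},
  {"hand":0,"linear":[0,0,-0.005],"rotation":[0,0,0]},
  {"hand":0,"linear":[0,0,-0.005],"rotation":[0,0,0]},
  {"hand":0,"linear":[0,0,-0.005],"rotation":[0,0,0]},
  {"hand":0,"linear":[0,0,-0.004],"rotation":[0,0,0]},
  {"hand":0,"linear":[0,0,0],"rotation":[0,0,0]},
])

```text
time_s: 9.0
position: [0.5495, 0.1084, 0.1582]
orientation: [-0.0, 0.995, -0.102, -0.0]
force: [0.9, 1.0, -4.0]
grip_width: 0.0212
```

```bash
python3 - <<'E'
from h import *
s=robot.sense()
im=robot.snapshot('scene');cv2.imwrite('pics/s4.png',cv2.resize(im[60:220,260:460,::-1],None,fx=3.7,fy=3.7))
print(s['position'],s['force'],s['q'],s['grip_width'])
E
```

```text
[0.54952975 0.10837604 0.15815869] [ 0.92108221  0.98686235 -3.95537892] [-4.58734498e-03  3.23856131e-01  1.59882110e+00  2.78090515e-04
  1.21915278e+00  1.77026429e+00] 0.021240011174084583
```

View pics/s4.png

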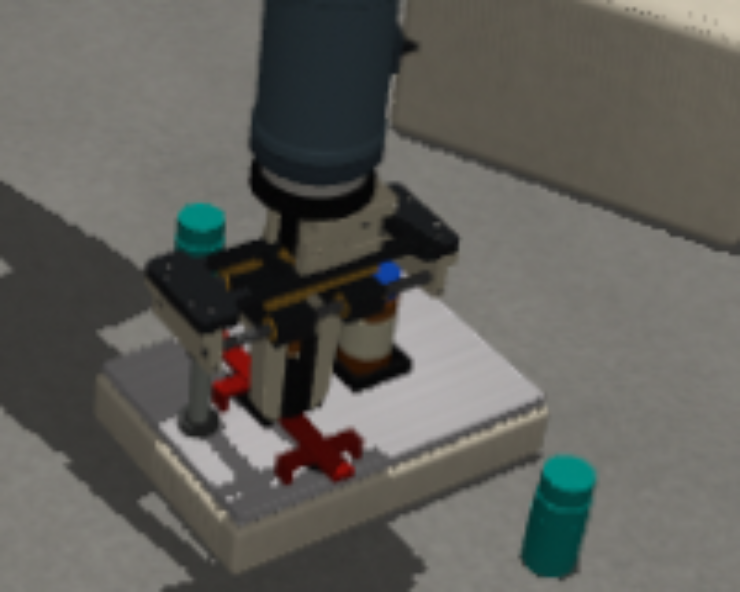

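Request:
drive_tool([
  {"hand":0.5,"linear":[0,0,-0.001],"rotation":[0,0,0]},
  {"hand":0.5,"linear":[0,0,0],"rotation":[0,0,0]},
  {"hand":0.5,"linear":[0,0,0],"rotation":[0,0,0]},
  {"hand":0.5,"linear":[0,0,0],"rotation":[0,0,0]},
  {"hand":0.5,"linear":[0,0,0.02],"rotation":[0,0,0]},
  {"hand":0.5,"linear":[0,0,0.03],"rotation":[0,0,0]},
  {"hand":0.5,"linear":[0,0,0.04],"rotation":[0,0,0]},
  {"hand":0.7,"linear":[0,0,0.05],"rotation":[0,0,0]},
])

```text
time_s: 9.85
position: [0.5484, 0.1082, 0.2977]
orientation: [0.0, 0.995, -0.102, -0.002]
force: [1.3, 0.4, 0.1]
grip_width: 0.0506
```

Request:
drive_tool([
  {"hand":0.7,"linear":[-0.011,0.012,0],"rotation":[0,0,0.1]},
  {"hand":0.7,"linear":[-0.011,0.012,0],"rotation":[0,0,0.1]},
  {"hand":0.7,"linear":[-0.011,0.012,0],"rotation":[0,0,0.1]},
  {"hand":0.7,"linear":[-0.011,0.012,0],"rotation":[0,0,0.1]},
  {"hand":0.7,"linear":[-0.011,0.012,0],"rotation":[0,0,0.1]},
  {"hand":0.7,"linear":[-0.011,0.012,0],"rotation":[0,0,0.1]},
  {"hand":0.7,"linear":[-0.011,0.012,0],"rotation":[0,0,0.1]},
  {"hand":0.7,"linear":[0,0,0],"rotation":[0,0,0.1]},
])

```text
time_s: 10.65
position: [0.4712, 0.1936, 0.2982]
orientation: [-0.0, 0.955, 0.296, 0.0]
force: [0.0, -0.2, 0.7]
grip_width: 0.0649
```

Request:
drive_tool([
  {"hand":0.7,"linear":[0,0.005,0],"rotation":[0,0,0.1]},
  {"hand":0.7,"linear":[0,0.005,0],"rotation":[0,0,0.1]},
  {"hand":0.7,"linear":[0,0.005,0],"rotation":[0,0,0.1]},
  {"hand":0.7,"linear":[0,0.005,0],"rotation":[0,0,0.1]},
  {"hand":0.7,"linear":[0,0.005,0],"rotation":[0,0,0.1]},
  {"hand":0.7,"linear":[0,0.005,0],"rotation":[0,0,0.1]},
  {"hand":0.7,"linear":[0,0.005,0],"rotation":[0,0,0.1]},
  {"hand":0.7,"linear":[0,0.005,0],"rotation":[0,0,0.1]},
])

```text
time_s: 11.45
position: [0.4724, 0.2324, 0.2979]
orientation: [0.0, 0.765, 0.644, 0.0]
force: [0.3, 0.6, 0.1]
grip_width: 0.0652
```

Request:
drive_tool([
  {"hand":0.7,"linear":[0,0,0],"rotation":[0,0,0]},
  {"hand":0.7,"linear":[0,0,0],"rotation":[0,0,0]},
  {"hand":0.7,"linear":[0,0,0],"rotation":[0,0,0]},
  {"hand":0.7,"linear":[0,0,0],"rotation":[0,0,0]},
  {"hand":0.7,"linear":[0,0,0],"rotation":[0,0,0]},
  {"hand":0.7,"linear":[0,0,0],"rotation":[0,0,0]},
  {"hand":0.7,"linear":[0,0,0],"rotation":[0,0,0]},
  {"hand":0.7,"linear":[0,0,0],"rotation":[0,0,0]},
])

```text
time_s: 12.25
position: [0.4725, 0.2322, 0.2976]
orientation: [-0.0, 0.766, 0.643, -0.0]
force: [0.3, -1.0, 1.2]
grip_width: 0.0652
```

```bash
python3 - <<'E'
from h import *
np.set_printoptions(precision=4,suppress=True)
s=robot.sense();C=cam('wrist',s)
im=robot.snapshot('wrist');cv2.imwrite('pics/w5.png',im[:,:,::-1])
sc=robot.snapshot('scene');cv2.imwrite('pics/s5.png',cv2.resize(sc[60:220,260:460,::-1],None,fx=3.7,fy=3.7))
print(s['position'],s['orientation'],s['force'],s['q'],s['grip_width'])
print(proj(C,[[.4575,.1936,.149],[.4714,.2724,.149],[.4462,.1296,.18]]))
hsv=cv2.cvtColor(im,cv2.COLOR_RGB2HSV)
b=cv2.inRange(hsv,(105,120,50),(130,255,255))
k,_,st,ce=cv2.connectedComponentsWithStats(b)
for i in range(1,k):
    if st[i,4]>100: print(st[i],ce[i],toz(C,ce[i],.149))
E
```

```text
[0.4725 0.2322 0.2976] [-0.      0.7663  0.6425 -0.    ] [ 0.279  -1.0087  1.2124] [0.2447 0.1744 1.4513 0.     1.5159 0.4199] 0.06517184353952953
[[266.8113 240.2583]
 [266.2067 160.214 ]
 [266.6126 314.4931]]
[ 247  139   40   41 1246] [266.3307 159.6116] [[0.4716 0.2729 0.149 ]]
[ 248  218   37   40 1118] [266.6628 237.6225] [[0.4579 0.1964 0.149 ]]
```

View pics/w5.png

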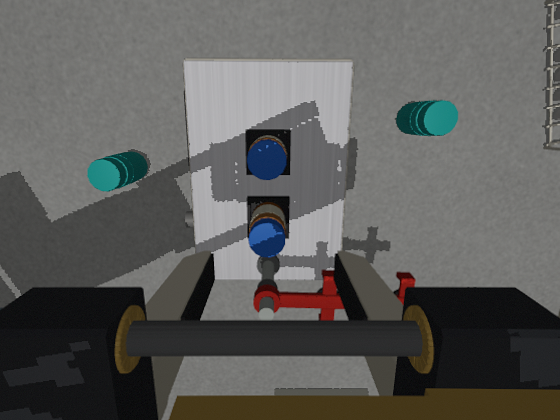

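View pics/s5.png

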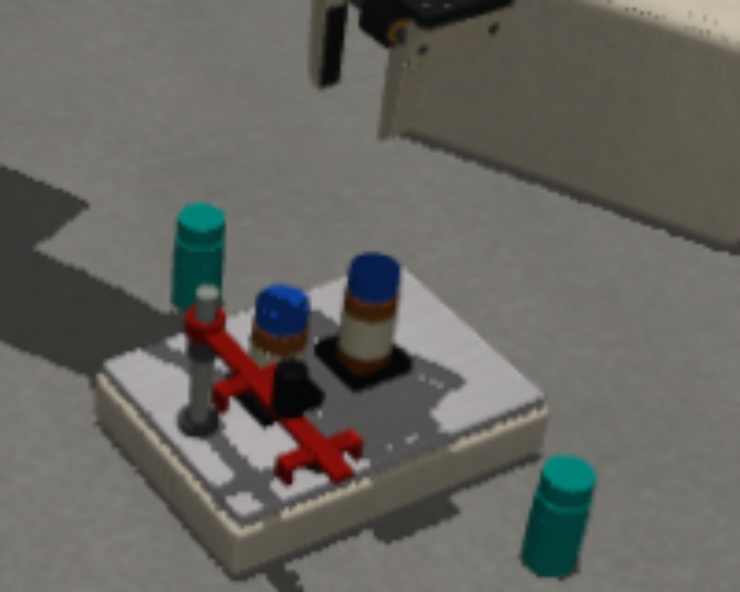

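Both blue jars stand upright in their nests; the lids are at (266,160) and (267,238) in the wrist view. The finger now points about 90° aside. I grasp jar_b first, by its lid.

Request:
drive_tool([
  {"hand":0.75,"linear":[-0.001,0.02,0],"rotation":[0,0,0]},
  {"hand":0.75,"linear":[0,0.02,-0.02],"rotation":[0,0,0]},
  {"hand":0.75,"linear":[0,0,-0.035],"rotation":[0,0,0]},
  {"hand":0.75,"linear":[0,0,-0.035],"rotation":[0,0,0]},
  {"hand":0.75,"linear":[0,0,-0.03],"rotation":[0,0,0]},
  {"hand":0.75,"linear":[0,0,-0.03],"rotation":[0,0,0]},
  {"hand":0.75,"linear":[0,0,-0.02],"rotation":[0,0,0]},
  {"hand":0.75,"linear":[0,0,-0.007],"rotation":[0,0,0]},
], grip_force=20)

```text
time_s: 13.15
position: [0.47, 0.2717, 0.1183]
orientation: [-0.001, 0.766, 0.643, -0.002]
force: [-0.3, -0.1, -0.0]
grip_width: 0.07
```

Request:
drive_tool([
  {"hand":0.75,"linear":[0,0,0],"rotation":[0,0,0]},
  {"hand":0.55,"linear":[0,0,0],"rotation":[0,0,0]},
  {"hand":0.45,"linear":[0,0,0],"rotation":[0,0,0]},
  {"hand":0.35,"linear":[0,0,0],"rotation":[0,0,0]},
  {"hand":0.25,"linear":[0,0,0],"rotation":[0,0,0]},
  {"hand":0.2,"linear":[0,0,0],"rotation":[0,0,0]},
  {"hand":0.2,"linear":[0,0,0],"rotation":[0,0,0]},
  {"hand":0.2,"linear":[0,0,0],"rotation":[0,0,0]},
])

```text
time_s: 13.95
position: [0.472, 0.2724, 0.1212]
orientation: [0.0, 0.766, 0.643, 0.001]
force: [1.1, 0.3, 4.2]
grip_width: 0.0391
```

```bash
python3 - <<'E'
from h import *
s=robot.sense()
im=robot.snapshot('wrist');cv2.imwrite('pics/w6.png',im[:,:,::-1])
print(s['position'],s['force'],s['grip_width'])
E
```

```text
[0.47196998 0.2723567  0.12124934] [1.0721447  0.30460257 4.18084558] 0.0390892494447984
```

View pics/w6.png

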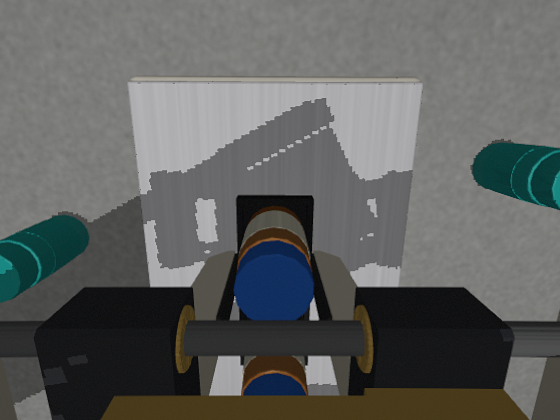

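Request:
drive_tool([
  {"hand":0.2,"linear":[0,0,0.004],"rotation":[0,0,0]},
  {"hand":0.2,"linear":[0,0,0.008],"rotation":[0,0,0]},
  {"hand":0.2,"linear":[0,0,0.015],"rotation":[0,0,0]},
  {"hand":0.2,"linear":[0,0,0.025],"rotation":[0,0,0]},
  {"hand":0.2,"linear":[0,0,0.03],"rotation":[0,0,0]},
  {"hand":0.2,"linear":[0,0,0.035],"rotation":[0,0,0]},
  {"hand":0.2,"linear":[0,0,0.03],"rotation":[0,0,0]},
  {"hand":0.2,"linear":[0,-0.01,0.013],"rotation":[0,0,0]},
], grip_force=25)

```text
time_s: 14.8
position: [0.4723, 0.263, 0.2839]
orientation: [0.001, 0.766, 0.643, 0.002]
force: [-0.2, 0.1, -1.6]
grip_width: 0.039
```

```bash
python3 - <<'E'
from h import *
s=robot.sense()
sc=robot.snapshot('scene');cv2.imwrite('pics/s7.png',cv2.resize(sc[60:220,260:460,::-1],None,fx=3.7,fy=3.7))
print(s['position'],s['force'],s['grip_width'])
E
```

```text
[0.47230508 0.26302696 0.2839106 ] [-0.16469371  0.0612224  -1.57032283] 0.039038041525064564
```

View pics/s7.png

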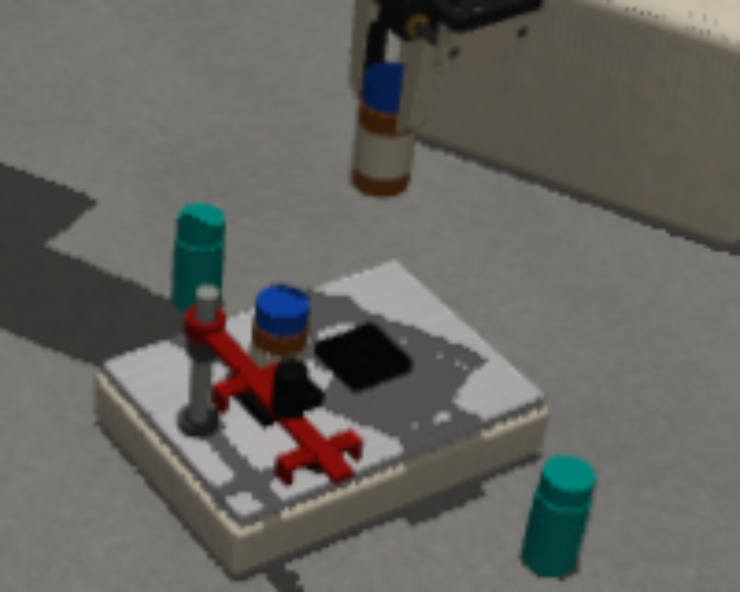

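Jar_b is held upright, and jar_a still stands in its nest. Now I carry jar_b to the far free cell.

Request:
drive_tool([
  {"hand":0.2,"linear":[-0.002,-0.02,0],"rotation":[0,0,0]},
  {"hand":0.2,"linear":[-0.003,-0.03,0],"rotation":[0,0,0]},
  {"hand":0.2,"linear":[-0.004,-0.04,0],"rotation":[0,0,0]},
  {"hand":0.2,"linear":[-0.004,-0.045,0],"rotation":[0,0,0]},
  {"hand":0.2,"linear":[-0.004,-0.045,0],"rotation":[0,0,0]},
  {"hand":0.2,"linear":[-0.004,-0.045,0],"rotation":[0,0,0]},
  {"hand":0.2,"linear":[-0.004,-0.045,0],"rotation":[0,0,0]},
  {"hand":0.2,"linear":[-0.004,-0.045,0],"rotation":[0,0,0]},
])

```text
time_s: 15.65
position: [0.4409, -0.0545, 0.2791]
orientation: [-0.001, 0.766, 0.643, -0.001]
force: [0.8, 0.2, 0.0]
grip_width: 0.0392
```

Request:
drive_tool([
  {"hand":0.2,"linear":[-0.004,-0.045,0],"rotation":[0,0,0]},
  {"hand":0.2,"linear":[-0.004,-0.045,0],"rotation":[0,0,0]},
  {"hand":0.2,"linear":[-0.004,-0.045,0],"rotation":[0,0,0]},
  {"hand":0.2,"linear":[-0.004,-0.045,0],"rotation":[0,0,0]},
  {"hand":0.2,"linear":[-0.004,-0.04,0],"rotation":[0,0,0]},
  {"hand":0.2,"linear":[-0.004,-0.03,0],"rotation":[0,0,0]},
  {"hand":0.2,"linear":[-0.002,-0.015,0],"rotation":[0,0,0]},
  {"hand":0.2,"linear":[-0.002,-0.006,0],"rotation":[0,0,0]},
])

```text
time_s: 16.45
position: [0.4136, -0.3245, 0.2791]
orientation: [-0.001, 0.767, 0.642, 0.0]
force: [-0.6, -0.2, -0.6]
grip_width: 0.0392
```

Request:
drive_tool([
  {"hand":0.2,"linear":[0,0,-0.01],"rotation":[0,0,0]},
  {"hand":0.2,"linear":[0,0,-0.02],"rotation":[0,0,0]},
  {"hand":0.2,"linear":[0,0,-0.02],"rotation":[0,0,0]},
  {"hand":0.2,"linear":[0,0,-0.02],"rotation":[0,0,0]},
  {"hand":0.2,"linear":[0,0,-0.01],"rotation":[0,0,0]},
  {"hand":0.2,"linear":[0,0,0],"rotation":[0,0,0]},
  {"hand":0.2,"linear":[0,0,0],"rotation":[0,0,0]},
  {"hand":0.2,"linear":[0,0,0],"rotation":[0,0,0]},
])

```text
time_s: 17.25
position: [0.4151, -0.324, 0.2018]
orientation: [0.001, 0.766, 0.643, 0.0]
force: [0.7, -0.1, -1.1]
grip_width: 0.0392
```

```bash
python3 - <<'E'
from h import *
np.set_printoptions(precision=4,suppress=True)
s=robot.sense();C=cam('wrist',s)
im=robot.snapshot('wrist');cv2.imwrite('pics/w8.png',im[:,:,::-1])
print(s['position'],s['orientation'],s['force'],s['grip_width'])
c=np.array([.4655,-.2555]);a=np.radians(-10);R=np.array([[np.cos(a),-np.sin(a)],[np.sin(a),np.cos(a)]])
for l in([.038,.076],[-.038,-.076]):
    p=c+R@np.array(l);print(p,proj(C,[[*p,.006]]))
pts=[[*(c+R@np.array(l)),.05] for l in([.0785,.1165],[-.0785,.1165],[-.0785,-.1165],[.0785,-.1165])];print(proj(C,pts))
sc=robot.snapshot('scene');cv2.imwrite('pics/s8.png',cv2.resize(sc[140:320,110:310,::-1],None,fx=3.3,fy=3.3))
E
```

```text
[ 0.4151 -0.324   0.2018] [0.0011 0.766  0.6428 0.    ] [ 0.7156 -0.1454 -1.066 ] 0.039225879252012784
[ 0.5161 -0.1873] [[351.9106  37.7105]]
[ 0.4149 -0.3237] [[274.1576 190.5256]]
[[417.6659 -31.0932]
 [224.4403 -30.4833]
 [234.3663 238.7163]
 [389.207  238.5865]]
```

View pics/w8.png

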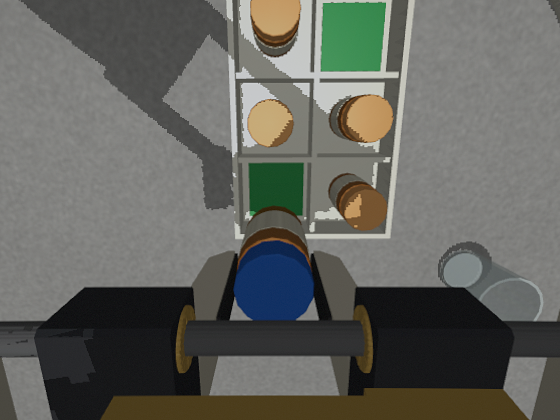

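View pics/s8.png

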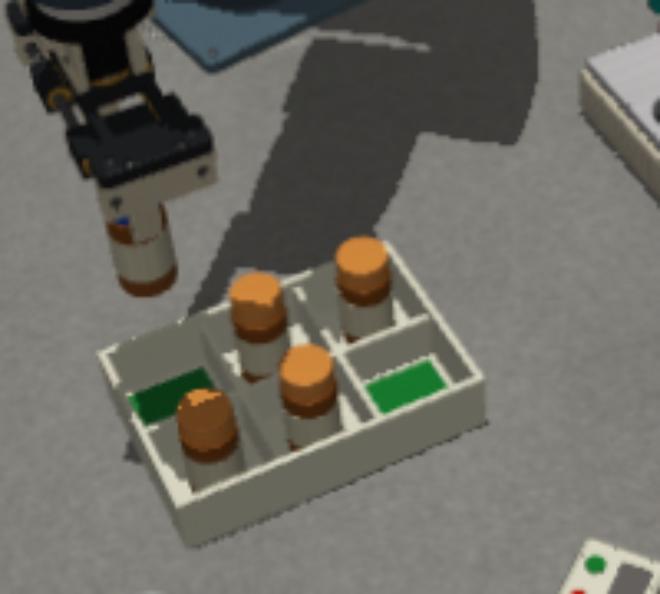

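Predicted crate corners agree with the picture, (234,239) and (389,238), to within about 1 px. The dark green card is centred under the jar at x≈275. I lower it.

Request:
drive_tool([
  {"hand":0.2,"linear":[0,0,-0.015],"rotation":[0,0,0]},
  {"hand":0.2,"linear":[0,0,-0.025],"rotation":[0,0,0]},
  {"hand":0.2,"linear":[0,0,-0.025],"rotation":[0,0,0]},
  {"hand":0.2,"linear":[0,0,-0.02],"rotation":[0,0,0]},
  {"hand":0.2,"linear":[0,0,-0.02],"rotation":[0,0,0]},
  {"hand":0.2,"linear":[0,0,-0.015],"rotation":[0,0,0]},
  {"hand":0.2,"linear":[0,0,-0.01],"rotation":[0,0,0]},
  {"hand":0.2,"linear":[0,0,0],"rotation":[0,0,0]},
])

```text
time_s: 18.15
position: [0.4141, -0.3234, 0.0698]
orientation: [-0.001, 0.766, 0.643, 0.0]
force: [-0.3, 0.9, -0.5]
grip_width: 0.039
```

Request:
drive_tool([
  {"hand":0.2,"linear":[0,0,-0.002],"rotation":[0,0,0]},
  {"hand":0.2,"linear":[0,0,-0.002],"rotation":[0,0,0]},
  {"hand":0.2,"linear":[0,0,-0.002],"rotation":[0,0,0]},
  {"hand":0.2,"linear":[0,0,-0.001],"rotation":[0,0,0]},
  {"hand":0.2,"linear":[0,0,-0.001],"rotation":[0,0,0]},
  {"hand":0.2,"linear":[0,0,0],"rotation":[0,0,0]},
  {"hand":0.2,"linear":[0,0,0],"rotation":[0,0,0]},
  {"hand":0.2,"linear":[0,0,0],"rotation":[0,0,0]},
])

```text
time_s: 18.95
position: [0.4145, -0.3238, 0.0627]
orientation: [0.0, 0.766, 0.643, 0.0]
force: [-0.4, 0.1, -1.6]
grip_width: 0.0391
```

Request:
drive_tool([
  {"hand":0.2,"linear":[0,0,-0.0005],"rotation":[0,0,0]},
  {"hand":0.2,"linear":[0,0,-0.0005],"rotation":[0,0,0]},
  {"hand":0.2,"linear":[0,0,-0.0005],"rotation":[0,0,0]},
  {"hand":0.2,"linear":[0,0,0],"rotation":[0,0,0]},
  {"hand":0.2,"linear":[0,0,0],"rotation":[0,0,0]},
  {"hand":0.2,"linear":[0,0,0],"rotation":[0,0,0]},
  {"hand":0.2,"linear":[0,0,0],"rotation":[0,0,0]},
  {"hand":0.2,"linear":[0,0,0],"rotation":[0,0,0]},
])

```text
time_s: 19.75
position: [0.4147, -0.3241, 0.0622]
orientation: [0.001, 0.766, 0.643, -0.0]
force: [-1.0, 1.0, 7.0]
grip_width: 0.0391
```

Contact with the floor (7 N). I release with a limited opening and lift.

Request:
drive_tool([
  {"hand":0.48,"linear":[0,0,0],"rotation":[0,0,0]},
  {"hand":0.56,"linear":[0,0,0],"rotation":[0,0,0]},
  {"hand":0.56,"linear":[0,0,0],"rotation":[0,0,0]},
  {"hand":0.56,"linear":[0,0,0.005],"rotation":[0,0,0]},
  {"hand":0.56,"linear":[0,0,0.015],"rotation":[0,0,0]},
  {"hand":0.56,"linear":[0,0,0.03],"rotation":[0,0,0]},
  {"hand":0.56,"linear":[0,0,0.045],"rotation":[0,0,0]},
  {"hand":0.56,"linear":[0,0,0.045],"rotation":[0,0,0]},
])

```text
time_s: 20.55
position: [0.4141, -0.3233, 0.2024]
orientation: [-0.001, 0.766, 0.643, 0.0]
force: [0.7, -1.2, 0.8]
grip_width: 0.052
```

```bash
python3 - <<'E'
from h import *
s=robot.sense()
im=robot.snapshot('wrist');cv2.imwrite('pics/w9.png',im[:,:,::-1])
sc=robot.snapshot('scene');cv2.imwrite('pics/s9.png',cv2.resize(sc[140:320,110:310,::-1],None,fx=3.3,fy=3.3))
print(s['position'],s['grip_width'])
E
```

```text
[ 0.41406035 -0.32327146  0.2023787 ] 0.05201657574395033
```

View pics/w9.png

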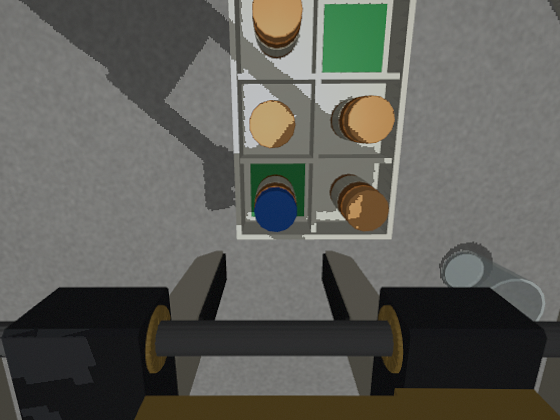

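View pics/s9.png

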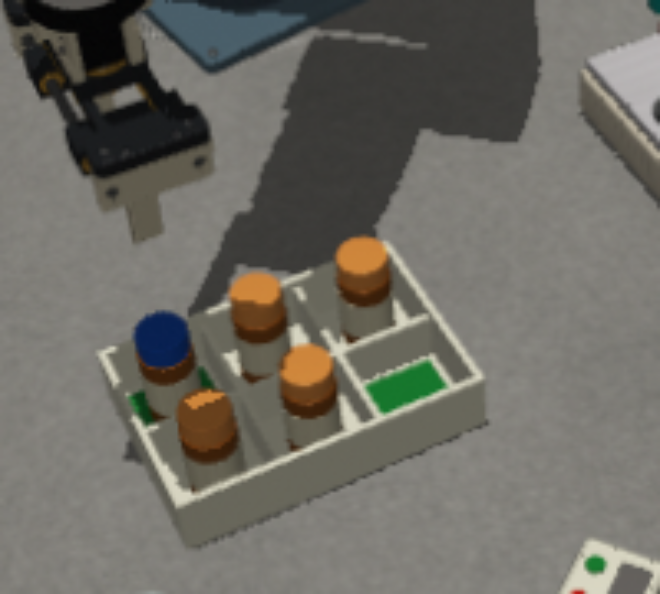

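Jar_b stands upright on its card, its lid at (276,204) in the wrist view. Next is jar_a.

Request:
drive_tool([
  {"hand":0.75,"linear":[0,0.01,0.04],"rotation":[0,0,0]},
  {"hand":0.75,"linear":[0.003,0.03,0.035],"rotation":[0,0,0]},
  {"hand":0.75,"linear":[0.003,0.045,0.01],"rotation":[0,0,0]},
  {"hand":0.75,"linear":[0.004,0.045,0],"rotation":[0,0,0]},
  {"hand":0.75,"linear":[0.004,0.045,0],"rotation":[0,0,0]},
  {"hand":0.75,"linear":[0.004,0.045,0],"rotation":[0,0,0]},
  {"hand":0.75,"linear":[0.004,0.045,0],"rotation":[0,0,0]},
  {"hand":0.75,"linear":[0.004,0.045,0],"rotation":[0,0,0]},
])

```text
time_s: 21.45
position: [0.4401, -0.012, 0.2859]
orientation: [-0.0, 0.766, 0.642, 0.0]
force: [1.3, -0.0, -0.6]
grip_width: 0.0698
```

Request:
drive_tool([
  {"hand":0.75,"linear":[0.004,0.045,0],"rotation":[0,0,0]},
  {"hand":0.75,"linear":[0.004,0.045,0],"rotation":[0,0,0]},
  {"hand":0.75,"linear":[0.004,0.045,0],"rotation":[0,0,0]},
  {"hand":0.75,"linear":[0.003,0.035,0],"rotation":[0,0,0]},
  {"hand":0.75,"linear":[0.002,0.025,0],"rotation":[0,0,0]},
  {"hand":0.75,"linear":[0,0.013,0],"rotation":[0,0,0]},
  {"hand":0.75,"linear":[0,0,0],"rotation":[0,0,0]},
  {"hand":0.75,"linear":[0,0,0],"rotation":[0,0,0]},
])

```text
time_s: 22.25
position: [0.4573, 0.1935, 0.2859]
orientation: [0.0, 0.766, 0.643, -0.0]
force: [-0.4, -0.2, -0.1]
grip_width: 0.07
```

Request:
drive_tool([
  {"hand":0.75,"linear":[0,0,0],"rotation":[0,0,0]},
  {"hand":0.75,"linear":[0,0,0],"rotation":[0,0,0]},
  {"hand":0.75,"linear":[0,0,0],"rotation":[0,0,0]},
  {"hand":0.75,"linear":[0,0,-0.02],"rotation":[0,0,0]},
  {"hand":0.75,"linear":[0,0,-0.03],"rotation":[0,0,0]},
  {"hand":0.75,"linear":[0,0,-0.03],"rotation":[0,0,0]},
  {"hand":0.75,"linear":[0,0,0],"rotation":[0,0,0]},
  {"hand":0.75,"linear":[0,0,0],"rotation":[0,0,0]},
])

```text
time_s: 23.05
position: [0.4576, 0.1939, 0.2066]
orientation: [-0.0, 0.766, 0.642, -0.0]
force: [-0.3, 0.3, 0.5]
grip_width: 0.0697
```

```bash
python3 - <<'E'
from h import *
s=robot.sense();C=cam('wrist',s)
im=robot.snapshot('wrist');cv2.imwrite('pics/w10.png',im[:,:,::-1])
print(s['position'],s['orientation'],s['grip_width'],s['force'])
print(proj(C,[[.4576,.194,.149]]))
E
```

```text
[0.45758444 0.19393023 0.2065895 ] [-1.57930711e-04  7.66367647e-01  6.42402167e-01 -2.45816130e-04] 0.06969287436854013 [-0.25568804  0.31077708  0.48999291]
[[275.21579915 231.28591163]]
```

View pics/w10.png

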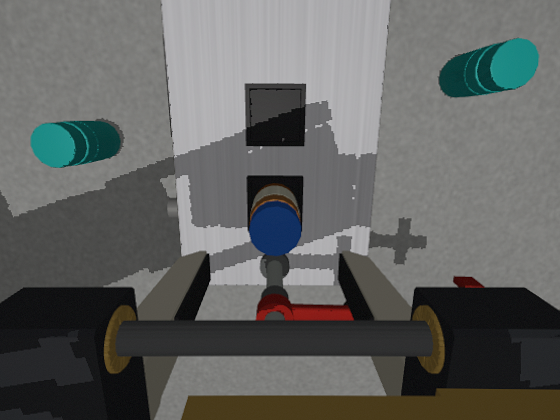

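Request:
drive_tool([
  {"hand":0.75,"linear":[0,0.0003,-0.02],"rotation":[0,0,0]},
  {"hand":0.75,"linear":[0,0,-0.025],"rotation":[0,0,0]},
  {"hand":0.75,"linear":[0,0,-0.02],"rotation":[0,0,0]},
  {"hand":0.75,"linear":[0,0,-0.015],"rotation":[0,0,0]},
  {"hand":0.75,"linear":[0,0,-0.0055],"rotation":[0,0,0]},
  {"hand":0.75,"linear":[0,0,0],"rotation":[0,0,0]},
  {"hand":0.6,"linear":[0,0,0],"rotation":[0,0,0]},
  {"hand":0.45,"linear":[0,0,0],"rotation":[0,0,0]},
], grip_force=25)

```text
time_s: 23.9
position: [0.4585, 0.1947, 0.122]
orientation: [0.001, 0.766, 0.643, 0.001]
force: [-0.1, 0.0, -0.4]
grip_width: 0.0584
```

Request:
drive_tool([
  {"hand":0.35,"linear":[0,0,0],"rotation":[0,0,0]},
  {"hand":0.25,"linear":[0,0,0],"rotation":[0,0,0]},
  {"hand":0.2,"linear":[0,0,0],"rotation":[0,0,0]},
  {"hand":0.2,"linear":[0,0,0],"rotation":[0,0,0]},
  {"hand":0.2,"linear":[0,0,0],"rotation":[0,0,0]},
  {"hand":0.2,"linear":[0,0,0],"rotation":[0,0,0]},
  {"hand":0.2,"linear":[0,0,0],"rotation":[0,0,0]},
  {"hand":0.2,"linear":[0,0,0],"rotation":[0,0,0]},
])

```text
time_s: 24.7
position: [0.4579, 0.1946, 0.121]
orientation: [0.0, 0.766, 0.643, 0.0]
force: [0.8, -0.6, 5.6]
grip_width: 0.0394
```

Request:
drive_tool([
  {"hand":0.2,"linear":[0,0,0.004],"rotation":[0,0,0]},
  {"hand":0.2,"linear":[0,0,0.008],"rotation":[0,0,0]},
  {"hand":0.2,"linear":[0,0,0.015],"rotation":[0,0,0]},
  {"hand":0.2,"linear":[0,0,0.025],"rotation":[0,0,0]},
  {"hand":0.2,"linear":[0,0,0.03],"rotation":[0,0,0]},
  {"hand":0.2,"linear":[0,0,0.035],"rotation":[0,0,0]},
  {"hand":0.2,"linear":[0,0,0.03],"rotation":[0,0,0]},
  {"hand":0.2,"linear":[0,0,0.013],"rotation":[0,0,0]},
])

```text
time_s: 25.5
position: [0.4583, 0.1948, 0.284]
orientation: [0.001, 0.766, 0.643, 0.002]
force: [-0.2, -0.3, -1.7]
grip_width: 0.0389
```

```bash
python3 - <<'E'
from h import *
s=robot.sense()
sc=robot.snapshot('scene');cv2.imwrite('pics/s11.png',cv2.resize(sc[60:220,260:460,::-1],None,fx=3.7,fy=3.7))
print(s['position'],s['force'],s['grip_width'])
E
```

```text
[0.45830723 0.19475991 0.28404349] [-0.20082398 -0.30079607 -1.69171014] 0.038877917173421775
```

View pics/s11.png

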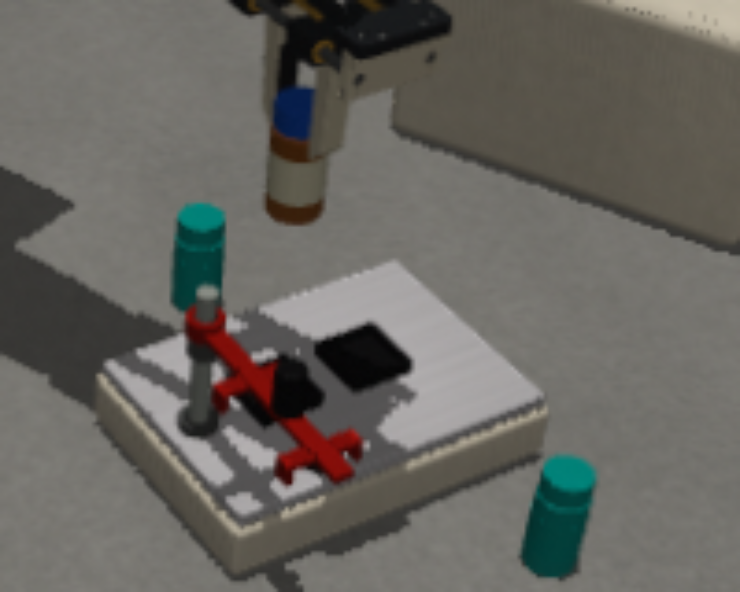

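Request:
drive_tool([
  {"hand":0.2,"linear":[0.003,-0.015,0],"rotation":[0,0,0]},
  {"hand":0.2,"linear":[0.004,-0.025,0],"rotation":[0,0,0]},
  {"hand":0.2,"linear":[0.005,-0.035,0],"rotation":[0,0,0]},
  {"hand":0.2,"linear":[0.005,-0.035,0],"rotation":[0,0,0]},
  {"hand":0.2,"linear":[0.005,-0.035,0],"rotation":[0,0,0]},
  {"hand":0.2,"linear":[0.005,-0.035,0],"rotation":[0,0,0]},
  {"hand":0.2,"linear":[0.005,-0.035,0],"rotation":[0,0,0]},
  {"hand":0.2,"linear":[0.005,-0.035,0],"rotation":[0,0,0]},
])

```text
time_s: 26.35
position: [0.4939, -0.0567, 0.2799]
orientation: [-0.001, 0.766, 0.643, -0.0]
force: [-0.3, -0.8, -0.5]
grip_width: 0.0394
```

Request:
drive_tool([
  {"hand":0.2,"linear":[0.005,-0.035,0],"rotation":[0,0,0]},
  {"hand":0.2,"linear":[0.005,-0.035,0],"rotation":[0,0,0]},
  {"hand":0.2,"linear":[0.005,-0.03,0],"rotation":[0,0,0]},
  {"hand":0.2,"linear":[0.004,-0.02,0],"rotation":[0,0,0]},
  {"hand":0.2,"linear":[0.002,-0.011,0],"rotation":[0,0,0]},
  {"hand":0.2,"linear":[0,0,-0.02],"rotation":[0,0,0]},
  {"hand":0.2,"linear":[0,0,-0.03],"rotation":[0,0,0]},
  {"hand":0.2,"linear":[0,0,-0.02],"rotation":[0,0,0]},
])

```text
time_s: 27.15
position: [0.5148, -0.1852, 0.2088]
orientation: [-0.001, 0.766, 0.643, -0.0]
force: [-0.3, -0.2, -0.5]
grip_width: 0.0393
```

Request:
drive_tool([
  {"hand":0.2,"linear":[0,0,-0.01],"rotation":[0,0,0]},
  {"hand":0.2,"linear":[0,0,0],"rotation":[0,0,0]},
  {"hand":0.2,"linear":[0,0,0],"rotation":[0,0,0]},
  {"hand":0.2,"linear":[0,0,0],"rotation":[0,0,0]},
  {"hand":0.2,"linear":[0,0,0],"rotation":[0,0,0]},
  {"hand":0.2,"linear":[0,0,0],"rotation":[0,0,0]},
  {"hand":0.2,"linear":[0,0,0],"rotation":[0,0,0]},
  {"hand":0.2,"linear":[0,0,0],"rotation":[0,0,0]},
])

```text
time_s: 27.95
position: [0.5156, -0.1865, 0.2009]
orientation: [0.0, 0.766, 0.643, 0.0]
force: [-0.6, -1.1, -1.2]
grip_width: 0.0389
```

```bash
python3 - <<'E'
from h import *
s=robot.sense();C=cam('wrist',s)
im=robot.snapshot('wrist');cv2.imwrite('pics/w12.png',im[:,:,::-1])
print(s['position'],s['orientation'],s['force'],s['grip_width'])
c=np.array([.4655,-.2555]);a=np.radians(-10);R=np.array([[np.cos(a),-np.sin(a)],[np.sin(a),np.cos(a)]])
print(proj(C,[[*(c+R@np.array(l)),.05] for l in([.0785,.1165],[-.0785,.1165],[0,.1165],[0,.038])]))
print(proj(C,[[.5161,-.1873,.006]]))
E
```

```text
[ 0.51555083 -0.1865369   0.20085138] [1.63701130e-04 7.66214094e-01 6.42585349e-01 6.39288956e-05] [-0.59519407 -1.12038928 -1.1862496 ] 0.038882924887542046
[[318.32471411 159.31345899]
 [151.99534469 159.41993005]
 [235.26118293 159.4177371 ]
 [237.85612057 237.64298889]]
[[275.25154945 191.66429997]]
```

View pics/w12.png

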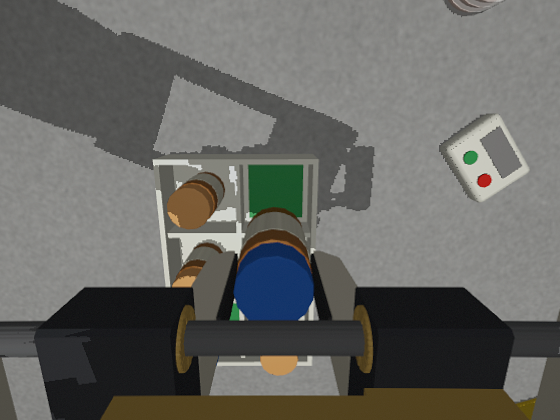

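The crate corners match the prediction again, and the green card is centred at x≈276 under the jar. I lower it.

Request:
drive_tool([
  {"hand":0.2,"linear":[0,0,-0.015],"rotation":[0,0,0]},
  {"hand":0.2,"linear":[0,0,-0.025],"rotation":[0,0,0]},
  {"hand":0.2,"linear":[0,0,-0.025],"rotation":[0,0,0]},
  {"hand":0.2,"linear":[0,0,-0.02],"rotation":[0,0,0]},
  {"hand":0.2,"linear":[0,0,-0.02],"rotation":[0,0,0]},
  {"hand":0.2,"linear":[0,0,-0.015],"rotation":[0,0,0]},
  {"hand":0.2,"linear":[0,0,-0.01],"rotation":[0,0,0]},
  {"hand":0.2,"linear":[0,0,0],"rotation":[0,0,0]},
])

```text
time_s: 28.8
position: [0.5146, -0.186, 0.0693]
orientation: [-0.001, 0.766, 0.643, -0.0]
force: [0.4, 0.2, -0.8]
grip_width: 0.039
```

Request:
drive_tool([
  {"hand":0.2,"linear":[0,0,-0.002],"rotation":[0,0,0]},
  {"hand":0.2,"linear":[0,0,-0.002],"rotation":[0,0,0]},
  {"hand":0.2,"linear":[0,0,-0.002],"rotation":[0,0,0]},
  {"hand":0.2,"linear":[0,0,-0.001],"rotation":[0,0,0]},
  {"hand":0.2,"linear":[0,0,-0.0005],"rotation":[0,0,0]},
  {"hand":0.2,"linear":[0,0,0],"rotation":[0,0,0]},
  {"hand":0.2,"linear":[0,0,0],"rotation":[0,0,0]},
  {"hand":0.2,"linear":[0,0,0],"rotation":[0,0,0]},
])

```text
time_s: 29.6
position: [0.5155, -0.1865, 0.0632]
orientation: [0.0, 0.766, 0.643, 0.0]
force: [0.7, -0.7, -1.3]
grip_width: 0.0394
```

Request:
drive_tool([
  {"hand":0.2,"linear":[0,0,-0.0005],"rotation":[0,0,0]},
  {"hand":0.2,"linear":[0,0,-0.0005],"rotation":[0,0,0]},
  {"hand":0.2,"linear":[0,0,-0.0005],"rotation":[0,0,0]},
  {"hand":0.2,"linear":[0,0,0],"rotation":[0,0,0]},
  {"hand":0.2,"linear":[0,0,0],"rotation":[0,0,0]},
  {"hand":0.2,"linear":[0,0,0],"rotation":[0,0,0]},
  {"hand":0.2,"linear":[0,0,0],"rotation":[0,0,0]},
  {"hand":0.2,"linear":[0,0,0],"rotation":[0,0,0]},
])

```text
time_s: 30.4
position: [0.5156, -0.1866, 0.062]
orientation: [0.0, 0.766, 0.643, 0.0]
force: [-1.8, 0.2, 5.9]
grip_width: 0.0391
```

Request:
drive_tool([
  {"hand":0.48,"linear":[0,0,0],"rotation":[0,0,0]},
  {"hand":0.56,"linear":[0,0,0],"rotation":[0,0,0]},
  {"hand":0.56,"linear":[0,0,0],"rotation":[0,0,0]},
  {"hand":0.56,"linear":[0,0,0.005],"rotation":[0,0,0]},
  {"hand":0.56,"linear":[0,0,0.015],"rotation":[0,0,0]},
  {"hand":0.56,"linear":[0,0,0.03],"rotation":[0,0,0]},
  {"hand":0.56,"linear":[0,0,0.045],"rotation":[0,0,0]},
  {"hand":0.56,"linear":[0,0,0.045],"rotation":[0,0,0]},
])

```text
time_s: 31.2
position: [0.5149, -0.1861, 0.2028]
orientation: [-0.001, 0.766, 0.643, -0.0]
force: [0.8, -0.9, -0.4]
grip_width: 0.0521
```

Request:
drive_tool([
  {"hand":0.56,"linear":[0,0,0.04],"rotation":[0,0,0]},
  {"hand":0.56,"linear":[0,0,0.04],"rotation":[0,0,0]},
  {"hand":0.56,"linear":[-0.02,0.03,0],"rotation":[0,0,0]},
  {"hand":0.56,"linear":[-0.02,0.04,0],"rotation":[0,0,0]},
  {"hand":0.56,"linear":[-0.02,0.04,0],"rotation":[0,0,0]},
  {"hand":0.56,"linear":[-0.02,0.04,0],"rotation":[0,0,0]},
  {"hand":0.56,"linear":[0,0.02,0],"rotation":[0,0,0]},
  {"hand":0.56,"linear":[0,0,0],"rotation":[0,0,0]},
])

```text
time_s: 32.0
position: [0.4348, -0.0142, 0.2824]
orientation: [0.0, 0.765, 0.644, 0.001]
force: [0.6, -0.5, 0.2]
grip_width: 0.0518
```

```bash
python3 - <<'E'
from h import *
np.set_printoptions(precision=4,suppress=True)
sc=robot.snapshot('scene');cv2.imwrite('pics/s13.png',cv2.resize(sc[100:330,110:430,::-1],None,fx=2.4,fy=2.4))
t=robot.snapshot('top');cv2.imwrite('pics/t13.png',cv2.resize(t[100:300,90:450,::-1],None,fx=2.2,fy=2.2))
s=robot.sense();print(s['position'],s['force'],s['time_s'])
for q in('jar_a','stock_1'):print(q,[(round(d['score'],2),np.round(d['centre'],3).tolist()) for d in robot.search_frame('top',q)])
E
```

```text
[ 0.4357 -0.0166  0.282 ] [ 0.5686 -0.7354  0.1472] 32.1
jar_a [(0.81, [0.662, 0.268, 0.085]), (0.65, [0.506, -0.185, 0.094]), (0.65, [0.287, 0.272, 0.084]), (0.56, [0.411, -0.319, 0.092]), (0.42, [0.421, -0.246, 0.085])]
stock_1 [(0.73, [0.42, -0.245, 0.086]), (0.73, [0.502, -0.256, 0.093]), (0.67, [0.416, -0.32, 0.089]), (0.63, [0.493, -0.332, 0.092]), (0.48, [0.435, -0.17, 0.091])]
```

View pics/s13.png

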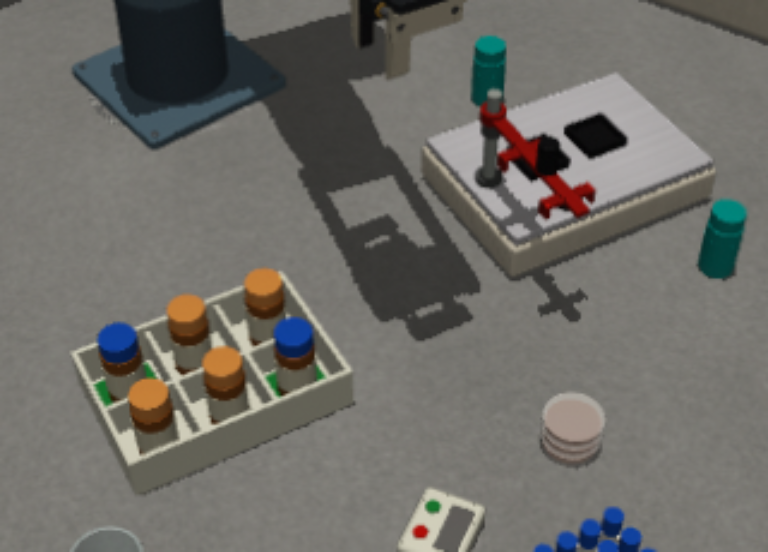

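View pics/t13.png

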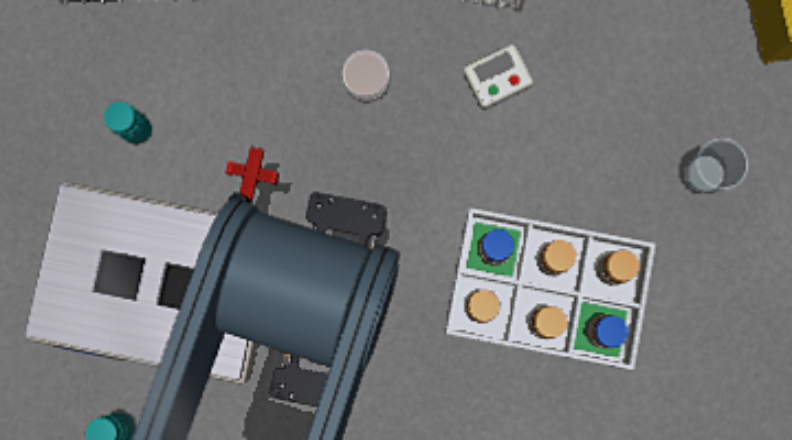

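Both blue jars stand upright on their green cards, and the tan jars and bystanders haven't moved. The finger stays swung aside, and the gripper is free at z 0.28. I hand the job in.

```bash
python3 -c "
from rig import robot
print(robot.job_done())"
```

```text
the job is handed in; nothing more can be done
None
```

The job is done and handed in at about 32 s of the 72 s limit; no verdict was reported.

**What I did:** I gripped the black knob, raised the finger about 20 mm and swung it about 1.6 rad aside. I lowered it there and let go; both jars were still standing in their nests afterwards. Then I carried jar_b and jar_a by their lids to the two green-marked cells. I lowered each until it touched the floor at 6–7 N before opening the gripper.

**Last checks:**
- **Jars:** in the final scene and top views both blue-lidded jars stand upright on their green cards.
- **Surroundings:** the tan-lidded jars, dishes, beaker, timer and turquoise look-alikes appear unmoved.
- **Finger and gripper:** the finger is still swung aside, and the open gripper is free at z 0.28 m.

**What disagreed:**
- **Cameras:** early on, the scene and top cameras differed by up to about 12 mm on the green cards. I put this down to the crate walls hiding part of them and used the top view. Wrist-camera predictions of the crate corners then matched to about 3 pixels or better.
- **Trained network:** at the end it also listed a tan jar as a blue jar (score 0.42) and a blue jar as a stock jar (score 0.67). The pictures show otherwise.

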